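# Set up a bat for gluing: grip scale, pressing plate and weights

### The arm

A 7-joint arm with a two-finger parallel gripper is mounted at the origin on the work surface. World frame = base frame: x ahead of the robot, y to its left, z up, the work surface at z = 0. Lengths are in m, angles in rad, forces in N, time in s.
With the tool pointing down it reaches from about 0.425 to 0.875 m from the base axis. Payload 8.4 kg.
Tool frame: the origin (TCP) lies on the centre line of the jaws, within the pads' length; the fingertips stand 14 mm ahead of it and the grasp point (between the pads) lies 5 mm behind it (bot.tcp_to_tips is the distance from the TCP to the fingertips, in m); z points along the fingers, y is the line along which they close (so a half turn about z gives the same grasp; the last joint's range is limited). The gripper opens to 85 mm and grips with 20 to 120 N. Pads are 22 mm wide; open, the fingers measure 114 mm over their backs; the gripper's body (76 mm by 85 mm) begins 54 mm behind the grasp point. The pads swing forward as they close: fully open they stand 13 mm farther back than shut.
Start: joints at [1.108, 0.333, 0.04, 1.465, -0.013, 1.343, -0.059], TCP at [0.231, -0.607, 0.245] pointing down, gripper open.
Joint ranges: [-2.58, 2.58], [-0.38, 2.09], [-1.3, 1.39], [0.25, 2.4], [-1.5, 4.64], [0.08, 2.09], [-2.65, 2.65]. Speed limits (rad/s): [2.22, 2.22, 2.79, 2.79, 3.14, 3.14, 3.14].

### API

Orientations are given as a unit quaternion [x, y, z, w].
In Python, from workcell import bot gives the robot as it stands. The module is installed in compiled form; this text tells all that it offers.
- The arm moves only by the tool drive_tool, never from a script. Its argument "series" is a list that holds one entry, the list of rows, each a list of 7 numbers: the opening, from 0 (shut) to 1 (fully open), then the shift along the tool's x, y, z in m, then the turn, a rotation vector about the tool's x, y, z in degrees. In form: [[[gripper, x, y, z, wx, wy, wz], ...]]. A call has 1 to 8 rows; each row is the pose to reach, as a shift and turn from the pose commanded when the call began, along the tool's axes at that moment; what a row does not reach only later rows make up. A row lasts 1/8 s, in which the tool goes at most 62.5 mm and 10.7 degrees, less where a joint would pass 70% of its speed; a pose out of reach is approached as far as the arm can. A call with a gripper value outside its range is refused whole. The fingers move at their own pace and stop on an object; the grip force is fixed at half the most. Time passes only in rows, so rows that repeat a pose let the fingers close. It gives the time, the measured TCP pose, the force, the opening and the grip force at its end, in the units of the state.
- bot.get_obs(): the state, without advancing time (a new reading comes with each control period).
- bot.capture(name): name is "scene" or "top" or "wrist"; returns (picture, depth): 420x560x3 uint8, red, green, blue; 420x560 float32, m along the optical axis (not along the pixel's ray), 0 where there is no reading.
- bot.camera_params(name): a dict with "mtx" (3x3 intrinsics, pixels), "extrinsics" (4x4, takes a point from world to camera coordinates). Camera axes: x right, y down, z forward; pixel columns grow to the right and rows downward; lengths in m; the calibration is good to about 2 mm. The wrist camera is an equidistant fisheye: a pixel r from the principal point sees the ray r / f radians off the axis. A picture is of the moment at which its call begins: read the wrist's pose just before it. camera_params takes no time and is no camera call; for the wrist camera it gives the pose at the moment of the call.
- bot.sign_off(): hands the job in; it is judged then, once.
Trained networks look in the newest picture that a camera, given by its name, has taken for a name from the list of things; names that differ only in an ending like _2 or _b are one class to them, and where a whole thing is asked for, a point or a joint stands for the part that bears it (a point fixed in the world has none). Each returns a list of dicts, best first, with "conf" (0 to 1); they miss things now and then, are a little off and sometimes report something else, mostly with a low value. They report only what shows in the picture. A call takes as long as a camera call. They do not tell look-alikes from the thing itself.
- bot.trace(query, camera): "mask" (420x560 bool, what is visible of it) and "extent" ([centre column, centre row, width, height] in pixels, round what is visible of it).
The state is a dict: "t": time; "q": joint angles; "dq": joint speeds; "joint_torque": joint torques, N m; "eef_pos": TCP position; "orientation": TCP orientation; "wrist_force": force on the tool from outside, world axes, zero at the start; "torque": the same for the moment, N m; "gripper_width": finger opening in m; "finger_force": force on a finger pad.
Only numpy, scipy, OpenCV 4.12 (cv2) and the standard library are available. Lean on these libraries where they do the work, as an engineer would, in place of code of your own. Each camera call takes 0.05 s, during which the arm holds its last target. There are 200 camera calls.

### The job

Set up the bare wooden bat for gluing: lay the dark grip scale on the middle of its handle, lengthwise and in line with it, and stand the black iron bar lengthwise on top of the middle of the scale. Lay the round pressing plate centred on the blade with its blue grip bar in line with the handle, then, seen from the handle end, stand the brass weight on the plate just left of the middle of the grip bar and the steel weight just right of it. Leave the sanding block and the wrench where they lie.

Things in the scene. Friction and masses are not known exactly. Their poses are not given: they have to be found in the camera images.
- bat: Bare pale wooden bat, fixed, flat top face 21 mm above the bench. Origin at bench height near the neck; x from handle to blade, z up, y left as seen from the handle end. Round blade 150 mm across, centre x = 64 mm, y = 0. Handle 28 mm wide, free part x = -120 to -11 mm, middle x = -66 mm, y = 0. Not the red finished bat.
- scale_mid (a point): Centre of the grip scale: a loose dark-brown flat wooden strip 96 x 26 x 10 mm (20 g), lying on a thin (3 mm) grey-blue mat. Long side along its x axis, z up. Centre 5 mm above its underside.
- iron_mid (a point): Centre of the iron bar weight: a loose black block with a red band round its middle, 70 x 26 x 35 mm (0.42 kg), lying on the mat. Long side along its x axis, z up. Centre 17.5 mm above its underside.
- caul_mid (a point): Middle of the grip bar of the pressing plate: a loose round plywood disc 120 mm across and 12 mm thick (0.13 kg) with a blue upright grip bar across its middle, 60 mm long (along its x axis), 20 mm wide and 28 mm tall, top 40 mm above the disc's underside; z up. This point lies on the disc's axis, 26 mm above its underside.
- brass_mid (a point): Centre of the brass weight: a loose upright golden cylinder 36 mm across, 45 mm tall (0.38 kg), with a thin dark band; z up, centre 22.5 mm above its underside.
- steel_mid (a point): Centre of the steel weight: a loose upright silver-grey cylinder 36 mm across, 45 mm tall (0.36 kg), with a thin dark band; z up, centre 22.5 mm above its underside.
- block_mid (a point): Centre of the cork sanding block, a loose bystander on the mat: 80 x 50 x 25 mm, cork with a green top. To be left where it lies.
- wrench_grip (a point): Handle of a loose steel wrench 140 mm long lying on the bench beside the bat, a bystander. To be left where it lies.
Mind the look-alikes: they are no part of the job. What is shaped like the part that bears scale_mid but pink or red is not meant.

How it is judged:
At the end, for the whole second after the job is handed in: At rest and let go: scale on handle (10 mm lengthwise, 8 mm sideways, 0.15 rad); iron bar on scale (15, 10 mm, 0.2 rad); plate centred on blade (12 mm, 0.2 rad); brass left, steel right on the plate, upright, 20-52 mm off the bat's centre line, 15 mm lengthwise; heights 4 mm (x of scale_mid in the frame of bat between -0.076 and -0.056 m and y of scale_mid in the frame of bat between -0.008 and 0.008 m and z of scale_mid in the frame of bat between 0.022 and 0.03 m and angle between the x axis of scale_mid and the x axis of bat, either way round below 0.15 rad and angle between each of scale_mid, iron_mid, caul_mid, brass_mid, steel_mid's own z axis and vertical below 0.1 rad and x of iron_mid in the frame of bat between -0.081 and -0.051 m and y of iron_mid in the frame of bat between -0.01 and 0.01 m and z of iron_mid in the frame of bat between 0.0445 and 0.0525 m and angle between the x axis of each of iron_mid, caul_mid and the x axis of bat, either way round below 0.2 rad and x of caul_mid in the frame of bat between 0.052 and 0.076 m and y of caul_mid in the frame of bat between -0.012 and 0.012 m and z of caul_mid in the frame of bat between 0.043 and 0.051 m and x of brass_mid in the frame of bat between 0.049 and 0.079 m and y of brass_mid in the frame of bat between 0.02 and 0.052 m and z of brass_mid in the frame of bat between 0.0515 and 0.0595 m and x of steel_mid in the frame of bat between 0.049 and 0.079 m and y of steel_mid in the frame of bat between -0.052 and -0.02 m and z of steel_mid in the frame of bat between 0.0515 and 0.0595 m and linear speed of each of scale, caul, brass, steel, iron below 0.02 m/s); the robot touches nothing.
It fails at once if the cork sanding block is moved by more than 25 mm (distance of block_mid from where it was at the start of the episode above 0.025 m).
It fails at once if the wrench is moved by more than 25 mm (distance of wrench_grip from where it was at the start of the episode above 0.025 m).
It also fails if it takes over 136 s, if anything falls off the work surface, if the arm or the gripper's body presses on something with over 40 N, if the wrist force passes 120 N, or if a joint passes its speed limit or range.

## Working session

There is one attempt and no reset: what is moved stays moved. The work goes in short steps, Python scripts to look and compute and a tool call to move; the robot and the scene stay as the last step left them, time stands still between calls to the robot, and variables do not carry over. Pictures are saved under pics/ and viewed, at most 14 in all, crops included, and the job is handed in when it is done.

Besides the shell and the picture viewer there is one more tool, called after "Request:" as a command line: name --argument value ..., lists and objects as JSON in quotes. drive_tool: Moves the arm, as the interface text tells. Its arguments: {"type":"object","properties":{"series":{"type":"array","items":{"type":"array","items":{"type":"array","items":{"type":"number"}}}}},"required":["series"]}

```bash
mkdir -p pics; ls
python3 - <<'E'
from workcell import bot
import cv2,numpy as np
for n in("scene","top"):
    im,d=bot.capture(n); cv2.imwrite(f"pics/{n}0.png",im[:,:,::-1]); np.savez(f"{n}0.npz",im=im,d=d)
    p=bot.camera_params(n); print(n,p['mtx'].tolist(),np.round(p['extrinsics'],3).tolist())
o=bot.get_obs(); print(o)
E
```

```text
pics
scene [[509.62508258505716, 0.0, 278.30146330704656], [0.0, 509.62508258505716, 214.12810341322006], [0.0, 0.0, 1.0]] [[0.359, 0.933, -0.001, -0.09], [0.765, -0.295, -0.572, -0.356], [-0.534, 0.205, -0.82, 1.54], [0.0, 0.0, 0.0, 1.0]]
top [[511.23932015139354, 0.0, 278.48425369281364], [0.0, 511.23932015139354, 211.63213082149886], [0.0, 0.0, 1.0]] [[0.013, -1.0, -0.014, -0.08], [-0.998, -0.012, -0.058, 0.462], [0.058, 0.014, -0.998, 1.326], [0.0, 0.0, 0.0, 1.0]]
{'t': 0.1, 'q': array([ 1.10779891,  0.33383877,  0.0398557 ,  1.46617732, -0.0133935 ,
        1.34329143, -0.05852452]), 'dq': array([-0.00132593, -0.00176507,  0.00112122, -0.0022315 , -0.0007092 ,
        0.00219459,  0.00049092]), 'joint_torque': array([ 4.22441284e-03, -6.60010600e+01,  1.37024425e+00, -4.06471503e+01,
        1.70200533e-02,  9.03827604e-03,  4.99967496e-05]), 'eef_pos': array([ 0.23113506, -0.60710241,  0.24451359]), 'orientation': array([ 9.83503721e-01,  1.80886445e-01, -1.78620771e-04, -7.02236883e-04]), 'wrist_force': array([ 0.12683426, -0.92311739, -0.16008215]), 'torque': array([ 0.06041803, -0.00182299,  0.05519453]), 'finger_force': 0.0, 'gripper_width': 0.08506517976133371}
```

View pics/top0.png

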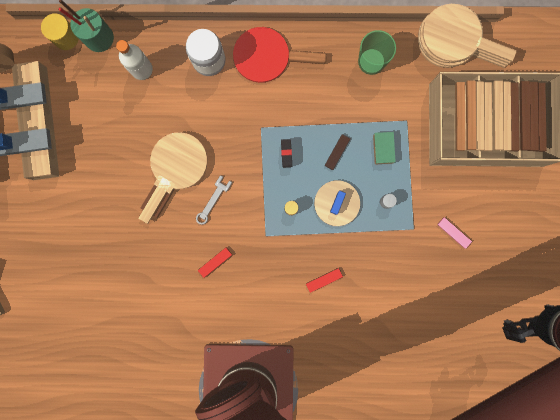

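View pics/scene0.png

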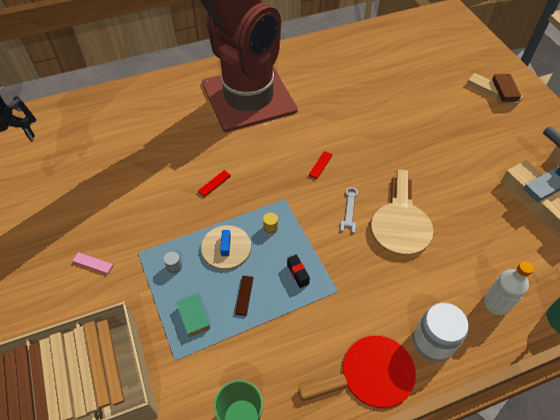

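The top view shows the bat with its blade at about (178,160) and its handle running to (150,210). The mat holds the iron (286,152), scale (338,152), cork (385,148), brass (291,208), plate (337,203) and steel (389,200). The wrench is at (214,200). The red and pink strips are decoys.

```bash
cat > h.py <<'E'
from workcell import bot
import numpy as np, cv2
def pts(n,d,m):
    p=bot.camera_params(n); K=p['mtx']; E=p['extrinsics']
    v,u=np.nonzero(m&(d>0)); z=d[v,u]
    c=np.stack([(u-K[0,2])/K[0,0]*z,(v-K[1,2])/K[1,1]*z,z],1)
    return (c-E[:3,3])@E[:3,:3]
def rect(P):
    (cx,cy),(w,h),a=cv2.minAreaRect((P[:,:2]*1000).astype(np.float32))
    if w<h: w,h,a=h,w,a+90
    return np.round([cx,cy,w,h,(a+90)%180-90],1)
def look(n,names,win=0.006):
    im,d=bot.capture(n)
    for q in names:
        for r in bot.trace(q,n)[:3]:
            if r['conf']<.3: continue
            m=cv2.erode(r['mask'].astype(np.uint8),np.ones((2,2)))>0
            P=pts(n,d,m)
            if len(P)<10: continue
            t=np.percentile(P[:,2],92); T=P[abs(P[:,2]-t)<win]
            print(n,q,round(r['conf'],2),np.round(r['extent']),'ztop',round(t*1000,1),'top',rect(T),'mean',np.round(T.mean(0)*1000,1),'all',rect(P),len(T))
    return im,d
NAMES=["bat","scale_mid","iron_mid","caul_mid","brass_mid","steel_mid","block_mid","wrench_grip"]
E
python3 - <<'E'
from h import *
for n in("top","scene"): look(n,NAMES)
E
```

```text
top bat 0.73 [291. 209.  15.  16.] ztop 51.9 top [ 470.3 -107.1   29.    28.9  -44.9] mean [ 470.6 -107.1   49.1] all [ 470.4 -107.2   29.3   29.1  -45.8] 98
top bat 0.67 [174. 178.  67.  92.] ztop 25.4 top [543.9 197.  245.5 147.9  -8.3] mean [575.2 198.6  22.7] all [543.5 197.7 246.2 147.7  -9.2] 2326
top scale_mid 0.94 [217. 261.  32.  26.] ztop 14.4 top [328.4  88.8  89.7  21.2 -49.7] mean [328.3  88.9  11.6] all [328.1  88.5  89.2  22.5 -46.6] 214
top scale_mid 0.89 [454. 232.  31.  30.] ztop 14.4 top [ 411.6 -533.4   93.8   23.9   47.1] mean [ 413.  -533.1   11.9] all [ 411.  -535.3   97.4   25.1   48.6] 248
top scale_mid 0.77 [325. 279.  35.  21.] ztop 15.1 top [ 286.2 -196.8   93.1   23.8  -64. ] mean [ 285.8 -196.    12. ] all [ 285.2 -196.8   94.5   25.9  -63.8] 240
top iron_mid 0.85 [287. 152.   8.  32.] ztop 42.1 top [614.6 -92.7  65.7  20.7   0.7] mean [616.4 -93.9  39.3] all [614.1 -92.7  66.6  20.7   0.7] 164
top iron_mid 0.55 [174. 179.  65.  90.] ztop 25.4 top [560.2 226.2 246.1 144.9 -49.1] mean [575.2 198.5  22.6] all [560.  226.5 247.2 145.8 -48.6] 2349
top caul_m
[... 1874 characters left out ...]
all [ 491.1 -225.9  118.3  116.5  -53.2] 193
scene brass_mid 0.57 [270. 222.  19.  21.] ztop 49.4 top [ 476.5 -106.9   31.6   30.8   18.4] mean [ 476.7 -107.3   47.2] all [ 476.3 -106.3   33.    31.6  -70.5] 118
scene steel_mid 0.87 [171. 263.  18.  29.] ztop 49.2 top [ 496.2 -355.6   31.5   30.5  -74.7] mean [ 496.8 -355.1   47.1] all [ 496.4 -355.3   32.    31.2   10.1] 145
scene block_mid 0.76 [195. 316.  35.  42.] ztop 29.8 top [ 634.9 -346.7   78.9   47.5    2.5] mean [ 636.4 -347.    27.5] all [ 634.6 -346.5   80.9   47.9    2.4] 698
scene wrench_grip 0.65 [350. 212.  12.  45.] ztop 9.2 top [496.4  97.3 121.7  32.8 -27.2] mean [502.8  96.5   6.6] all [492.4  98.4 130.4  33.  -26.1] 237
```

```bash
cat >> h.py <<'E'
def wpts(d,m,p):
    K=p['mtx']; E=p['extrinsics']; v,u=np.nonzero(m&(d>0)); z=d[v,u]
    x=(u-K[0,2])/K[0,0]; y=(v-K[1,2])/K[1,1]; r=np.hypot(x,y)+1e-9
    s=np.tan(r)/r; c=np.stack([x*s*z,y*s*z,z],1)
    return (c-E[:3,3])@E[:3,:3]
def batfit(P):
    P=P[(P[:,2]>.013)&(P[:,2]<.031)]*1000
    c=P[:,:2].mean(0)
    for _ in range(30):   # blade: robust circle of 150 mm
        d=P[:,:2]-c; r=np.hypot(*d.T); 
        c=P[:,:2][r<82].mean(0) if _<15 else c
    a=None
    H=P[np.hypot(*(P[:,:2]-c).T)>95][:,:2]
    for _ in range(5):
        hc=H.mean(0); a=c-hc; a/=np.hypot(*a); n=np.array([-a[1],a[0]])
        # blade points off the neck: fit circle to blade only
        B=P[((P[:,:2]-c)@a>-55)&(np.hypot(*(P[:,:2]-c).T)<85)][:,:2]
        (x,y),R=cv2.minEnclosingCircle(B.astype(np.float32)); c=np.array([x,y])
        H=P[(P[:,:2]-c)@a<-90][:,:2]
    s=H@n-c@n; l=(H-c)@a
    print('blade',np.round(c,1),'R',round(R,1),'th',round(np.degrees(np.arctan2(a[1],a[0])),1),'hand y',np.round(np.percentile(s,[1,50,99]),1),'end',round(l.min(),1),'w',round(np.ptp(s),1), 'PCA',cv2.fitLine(H.astype(np.float32),2,0,.01,.01).ravel().round(3), 'z',np.median(P[:,2]).round(1))
    return c,a
from scipy.spatial.transform import Rotation as Ro
def target(x,y,z,phi):
    """down pose, closing axis at phi deg (mod 180 nearest), printed as tool-frame shift(m) and rotvec(deg)"""
    o=bot.get_obs(); R=Ro.from_quat(o['orientation']); best=None
    for k in(0,180):
        f=np.radians(phi+k); Y=np.array([np.cos(f),np.sin(f),0]); Z=np.array([0,0,-1.]); X=np.cross(Y,Z)
        w=(R.inv()*Ro.from_matrix(np.stack([X,Y,Z],1))).as_rotvec(degrees=True)
        if best is None or np.linalg.norm(w)<np.linalg.norm(best): best=w
    s=R.inv().apply(np.array([x,y,z])/1000-o['eef_pos'])
    print('->',(x,y,z,phi),'shift',np.round(s,4),'turn',np.round(best,1),'rows~',np.round(max(np.linalg.norm(s)/.0625,np.linalg.norm(best)/10.7),1))
E
python3 - <<'E'
from h import *
for n in("top","scene"):
    im,d=bot.capture(n)
    for r in bot.trace("bat",n):
        if r['extent'][3]>60: 
            batfit(pts(n,d,r['mask']))
print(bot.tcp_to_tips)
p=bot.camera_params('wrist');E=p['extrinsics']; print(p['mtx'][0], 'cam at',-E[:3,:3].T@E[:3,3],'axis',E[2,:3])
target(627,-190,200,64); target(623,-226,200,62)
E
```

```text
blade [594.6 190.5] R 75.6 th -28.8 hand y [-24.1  -0.3  24.1] end -183.5 w 51.5 PCA [  0.858  -0.513 477.372 255.06 ] z 21.4
blade [596.8 191.3] R 76.0 th -28.6 hand y [-24.3   0.1  24. ] end -186.6 w 49.3 PCA [  0.874  -0.486 479.714 255.165] z 20.0
0.014
[325.1922621    0.         278.46070969] cam at [ 0.30023059 -0.58106027  0.37258661] axis [-0.27055799 -0.10229345 -0.95725358]
-> (627, -190, 200, 64) shift [ 0.5184 -0.2493  0.0453] turn [-0.  -0.  46.8] rows~ 9.2
-> (623, -226, 200, 62) shift [ 0.5018 -0.2171  0.0453] turn [-0.  -0.  48.8] rows~ 8.8
```

Request:
drive_tool --series '[[[0.6,0.06,-0.03,0.0,0,0,6],[0.6,0.12,-0.055,0.01,0,0,12],[0.6,0.18,-0.08,0.02,0,0,18],[0.6,0.24,-0.105,0.03,0,0,25],[0.6,0.3,-0.13,0.04,0,0,32],[0.6,0.36,-0.155,0.045,0,0,38],[0.6,0.42,-0.185,0.045,0,0,44],[0.6,0.475,-0.21,0.045,0,0,48.8]]]'

```text
t: 2.2
eef_pos: [0.5858, -0.2569, 0.2005]
orientation: [0.97, -0.243, 0.0, 0.0]
wrist_force: [0.8, -1.1, -0.1]
gripper_width: 0.0511
finger_force: 0.0
```

```bash
cat >> h.py <<'E'
def wlook(names,win=0.004,save=None,minc=.3):
    p=bot.camera_params('wrist'); im,d=bot.capture('wrist')
    if save: cv2.imwrite(f'pics/{save}.png',im[:,:,::-1])
    for q in names:
        for r in bot.trace(q,'wrist')[:3]:
            if r['conf']<minc: continue
            P=wpts(d,cv2.erode(r['mask'].astype(np.uint8),np.ones((2,2)))>0,p)
            if len(P)<10: continue
            t=np.percentile(P[:,2],92); T=P[abs(P[:,2]-t)<win]
            print(q,round(r['conf'],2),np.round(r['extent']),'ztop',round(t*1000,1),'top',rect(T),'mean',np.round(T.mean(0)*1000,1),len(T))
            if q=='bat': 
                try: batfit(P)
                except Exception as e: print(e)
    return im,d,p
E
python3 - <<'E'
from h import *
print(bot.get_obs()['eef_pos'])
wlook(["scale_mid","iron_mid","caul_mid","brass_mid","steel_mid"],save='w1')
target(624,-226,120,62)
E
```

```text
[ 0.58581263 -0.25686637  0.20051249]
scale_mid 0.68 [235. 166.  29.  94.] ztop 12.7 top [ 622.6 -225.9   95.    26.1  -29.2] mean [ 623.4 -227.3   11.6] 2266
scale_mid 0.63 [527. 202.  59.  36.] ztop 9.1 top [ 414.  -531.8   95.7   25.8   48.3] mean [ 416.6 -529.1    8. ] 897
iron_mid 0.77 [132. 237.  58.  71.] ztop 37.6 top [614.3 -92.9  68.4  25.4   3.4] mean [614.9 -94.2  36.7] 1208
caul_mid 0.59 [293. 270. 103. 102.] ztop 41.1 top [ 487.6 -226.4   59.7   20.1  -21.4] mean [ 489.7 -227.1   41.2] 953
brass_mid 0.76 [224. 330.  12.  37.] ztop 46.7 top [ 467.5 -120.2   21.7    6.4  -21.8] mean [ 468.4 -120.2   46. ] 78
steel_mid 0.61 [406. 223.  44.  45.] ztop 47.2 top [ 493.2 -355.5   35.    34.    55.7] mean [ 493.9 -355.2   46.3] 860
-> (624, -226, 120, 62) shift [ 0.0196 -0.0487  0.0803] turn [ 0.1  0.  -0. ] rows~ 1.5
```

View pics/w1.png

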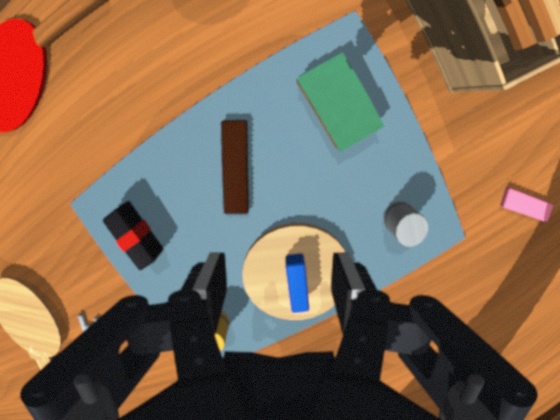

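The wrist view shows the dark scale at (235,166). It measures 95x26 mm with its top at 12.7 mm, which matches its given size. Next I descend on it.

Request:
drive_tool --series '[[[0.6,0.018,-0.048,0.05,0,0,0],[0.6,0.0185,-0.048,0.1,0,0,1],[0.6,0.0185,-0.048,0.14,0,0,1],[0.6,0.0185,-0.048,0.17,0,0,1],[0.6,0.0185,-0.048,0.18,0,0,1],[0.6,0.0185,-0.048,0.18,0,0,1]]]'

```text
t: 3.25
eef_pos: [0.623, -0.2258, 0.0207]
orientation: [0.968, -0.251, -0.0, 0.0]
wrist_force: [0.7, -0.8, -0.1]
gripper_width: 0.0512
finger_force: 0.0
```

Run:
```python
from h import *
im,d,p=wlook(["scale_mid"],save='w2')
target(622.6,-225.9,20,60.8)
```

```text
scale_mid 0.87 [279. 258.  58. 181.] ztop 12.4 top [ 622.2 -226.4   96.2   25.8  -28.6] mean [ 628.4 -229.7   11.5] 9327
-> (622.6, -225.9, 20, 60.8) shift [-0.0012  0.0011  0.0022] turn [-0.  -0.1  0.2] rows~ 0.0
```

View pics/w2.png

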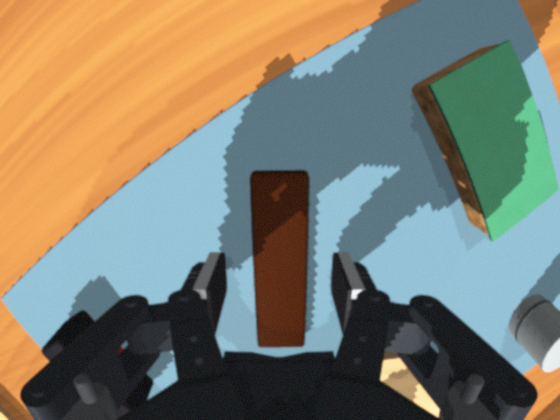

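The scale lies centred between the fingers, spanning (280,170) to (280,345). I close the gripper and lift.

Request:
drive_tool --series '[[[0.3,0,0,0,0,0,0],[0.1,0,0,0,0,0,0],[0.1,0,0,0,0,0,0],[0.1,0,0,0,0,0,0],[0.1,0,0,0,0,0,0],[0.1,0,0,-0.02,0,0,0],[0.1,0,0,-0.07,0,0,0],[0.1,0,0,-0.12,0,0,0]]]'

```text
t: 4.35
eef_pos: [0.6235, -0.2245, 0.1433]
orientation: [0.968, -0.25, 0.0, -0.0]
wrist_force: [1.1, 0.3, -0.1]
gripper_width: 0.0235
finger_force: 59.0
```

Run:
```python
from h import *
o=bot.get_obs();print(o['gripper_width'],o['finger_force'],o['eef_pos'])
im,d,p=wlook(["scale_mid"])
target(482,253,140,61.3)
```

```text
0.023457047914656633 59.03419375419617 [ 0.62347553 -0.22453221  0.14326264]
scale_mid 0.57 [281. 260.  60. 176.] ztop 133.5 top [ 622.7 -224.1   96.    26.2  -28.9] mean [ 628.8 -227.5  132.7] 9091
-> (482, 253, 140, 61.3) shift [-0.3587 -0.3485  0.0058] turn [-0.1 -0.6 -0.3] rows~ 8.0
```

Request:
drive_tool --series '[[[0.1,-0.043,-0.042,0,0,0,0],[0.1,-0.086,-0.084,0,0,0,0],[0.1,-0.129,-0.126,0,0,0,0],[0.1,-0.172,-0.168,0,0,0,0],[0.1,-0.215,-0.21,0,0,0,0],[0.1,-0.258,-0.25,0,0,0,0],[0.1,-0.3,-0.29,0,0,0,0],[0.1,-0.34,-0.33,0,0,0,0]]]'

```text
t: 5.45
eef_pos: [0.4853, 0.2301, 0.1417]
orientation: [0.968, -0.249, 0.001, -0.001]
wrist_force: [0.6, -0.6, -0.6]
gripper_width: 0.0234
finger_force: 59.1
```

Run:
```python
from h import *
im,d,p=wlook(["scale_mid","bat"],save='w3')
target(482,253,140,61.3)
```

```text
scale_mid 0.9 [279. 260.  61. 180.] ztop 132.0 top [484.6 230.5  96.2  26.2 -28.9] mean [490.4 227.2 131.1] 9015
scale_mid 0.89 [468. 264.  63.  90.] ztop 9.1 top [328.4  93.   95.5  27.5 -49.7] mean [330.4  92.7   8.1] 1676
bat 0.71 [257. 126. 198. 253.] ztop 20.7 top [549.9 217.5 205.1 148.1 -30.3] mean [580.3 198.3  19.7] 26737
blade [593.6 191.6] R 74.4 th -34.9 hand y [-9.2 -0.8 13.6] end -159.2 w 25.0 PCA [  0.864  -0.503 493.902 260.983] z 19.7
-> (482, 253, 140, 61.3) shift [-0.0106 -0.0159  0.0017] turn [-0.1 -0.   0.3] rows~ 0.3
```

View pics/w3.png

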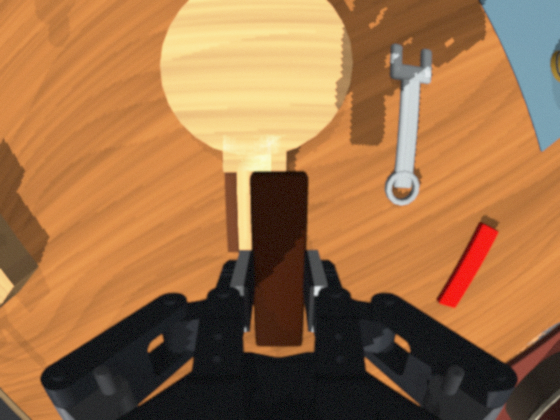

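The handle is partly hidden by the held scale (pale strip at (243,200), with a brown underlayer at (232,210)). I sidestep to see the whole of it.

Request:
drive_tool --series '[[[0.1,0.0,0.05,0,0,0,0],[0.1,-0.02,0.06,0,0,0,0],[0.1,-0.02,0.06,0,0,0,0]]]'

```text
t: 5.98
eef_pos: [0.4389, 0.1845, 0.1413]
orientation: [0.968, -0.251, 0.001, 0.0]
wrist_force: [0.1, 0.2, -0.5]
gripper_width: 0.0239
finger_force: 59.1
```

Run:
```python
from h import *
im,d,p=wlook(["bat"],save='w4')
M=np.ones(d.shape,bool); P=wpts(d,M,p)
P=P[(P[:,2]>.0165)&(P[:,2]<.026)]*1000
for c in([595,191.3],):
  for th in(-28.5,):
    a=np.array([np.cos(np.radians(th)),np.sin(np.radians(th))]);n=np.array([-a[1],a[0]])
    l=(P[:,:2]-c)@a; s=(P[:,:2]-c)@n
    for lo in range(-190,-60,10):
        k=(l>lo)&(l<lo+10)&(abs(s)<45)
        if k.sum()>20: print(lo+5,np.round(np.percentile(s[k],[1,50,99]),1),np.median(P[k,2]).round(1),k.sum())
```

```text
bat 0.61 [181. 131. 180. 262.] ztop 20.8 top [535.5 234.2 221.6 148.3 -36.4] mean [562.7 205.7  19.8] 24227
blade [593.3 191.5] R 74.5 th -28.8 hand y [-22.2  -0.2  23.7] end -183.5 w 49.9 PCA [  0.873  -0.489 477.679 255.2  ] z 19.8
-185 [-11.3   1.8  16.1] 19.7 154
-175 [-11.6   1.5  16. ] 19.6 326
-165 [-11.9   1.1  15.3] 19.8 328
-155 [-12.2   1.1  15.4] 19.7 357
-145 [-12.4   1.   15.4] 19.8 370
-135 [-12.3   1.   15.1] 19.7 377
-125 [-12.5   0.6  15.1] 19.7 378
-115 [-12.5   0.7  15.2] 19.8 403
-105 [-12.4   0.7  14.7] 19.7 400
-95 [-12.9   0.4  14.5] 19.7 412
-85 [-23.7  -0.7  25.1] 19.8 680
-75 [-24.8  -0.7  25.1] 19.8 758
-65 [-42.3  -2.8  40.1] 19.8 1148
```

View pics/w4.png

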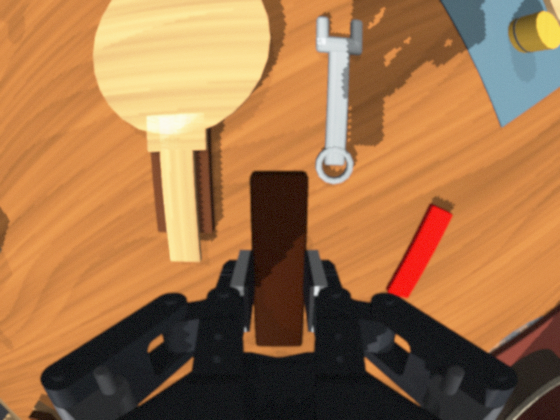

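The whole handle is now visible, from (178,150) to (185,260). It is 28 mm wide at about -29.2° and its middle is near (481.5,254.5).

Run:
```python
from h import *
target(481.8,254.2,40,60.8)
```

```text
-> (481.8, 254.2, 40, 60.8) shift [ 0.0028 -0.0803  0.1013] turn [-0.1 -0.1  0.2] rows~ 2.1
```

Request:
drive_tool --series '[[[0.1,0.002,-0.05,0,0,0,0],[0.1,0.003,-0.08,0.02,0,0,0],[0.1,0.003,-0.08,0.06,0,0,0],[0.1,0.003,-0.08,0.085,0,0,0],[0.1,0.003,-0.08,0.095,0,0,0],[0.1,0.003,-0.08,0.1,0,0,0],[0.1,0.003,-0.08,0.1,0,0,0]]]'

```text
t: 6.95
eef_pos: [0.4813, 0.2544, 0.0411]
orientation: [0.968, -0.25, 0.0, -0.0]
wrist_force: [-0.7, -0.8, 0.3]
gripper_width: 0.0235
finger_force: 59.1
```

Run:
```python
from h import *
im,d,p=wlook(["scale_mid"])
target(481.8,254.2,39.5,60.8)
```

```text
scale_mid 0.92 [533. 299.  54.  98.] ztop 8.8 top [324.2  97.8  80.5  28.3 -50.3] mean [324.2 103.4   7.8] 1450
scale_mid 0.6 [280. 260.  60. 181.] ztop 31.5 top [480.6 254.7  96.1  26.2 -28.9] mean [486.4 251.4  30.6] 8998
-> (481.8, 254.2, 39.5, 60.8) shift [0.0006 0.0001 0.002 ] turn [-0.1 -0.   0.2] rows~ 0.0
```

Request:
drive_tool --series '[[[0.1,0.0,0,0.0012,0,0,0],[0.1,0.0,0,0.0012,0,0,0],[0.45,0,0,0.001,0,0,0],[0.6,0,0,0.001,0,0,0],[0.6,0,0,0,0,0,0],[0.6,0,0,-0.03,0,0,0],[0.6,0,0,-0.08,0,0,0],[0.6,0,0,-0.12,0,0,0]]]'

```text
t: 8.05
eef_pos: [0.4807, 0.2546, 0.1623]
orientation: [0.968, -0.25, 0.0, -0.0]
wrist_force: [1.1, 0.6, -0.6]
gripper_width: 0.0513
finger_force: 0.0
```

Run:
```python
from h import *
im,d,p=wlook(["scale_mid"])
target(616,-92.8,150,92.7)
```

```text
scale_mid 0.88 [478. 244.  60.  83.] ztop 9.1 top [328.2  92.8  94.7  27.7 -49.8] mean [329.9  93.2   8.1] 1514
scale_mid 0.8 [279. 200.  30. 114.] ztop 30.5 top [480.  255.4  94.9  25.9 -29.1] mean [482.3 253.9  29.6] 3294
-> (616, -92.8, 150, 92.7) shift [0.2853 0.2406 0.0147] turn [ -0.3  -0.3 -31.7] rows~ 6.0
```

The scale is placed within about 2 mm. Next is the iron bar.

Request:
drive_tool --series '[[[0.6,0.047,0.04,0,0,0,-5],[0.6,0.094,0.08,0,0,0,-10],[0.6,0.141,0.12,0,0,0,-16],[0.6,0.188,0.16,0,0,0,-22],[0.6,0.235,0.2,0,0,0,-27],[0.6,0.285,0.24,0.01,0,0,-31.7],[0.6,0.285,0.24,0.04,0,0,-31.7],[0.6,0.285,0.24,0.04,0,0,-31.7]]]'

```text
t: 9.15
eef_pos: [0.6117, -0.0938, 0.1174]
orientation: [1.0, 0.023, -0.003, -0.0]
wrist_force: [-1.0, 0.8, -0.4]
gripper_width: 0.0514
finger_force: 0.0
```

Run:
```python
from h import *
im,d,p=wlook(["iron_mid"])
target(615.5,-92.8,28,93.4)
```

```text
iron_mid 0.66 [276. 213.  39. 105.] ztop 37.4 top [615.7 -91.7  69.3  25.9   3.7] mean [617.6 -91.7  36.5] 3606
-> (615.5, -92.8, 28, 93.4) shift [0.002  0.0005 0.0925] turn [-0.   0.1 -0.6] rows~ 1.5
```

Request:
drive_tool --series '[[[0.6,0.0025,-0.001,0.05,0,0,-0.9],[0.6,0.0025,-0.001,0.08,0,0,-0.9],[0.6,0.0025,-0.001,0.09,0,0,-0.9],[0.3,0.0025,-0.001,0.09,0,0,-0.9],[0.1,0.0025,-0.001,0.09,0,0,-0.9],[0.1,0.0025,-0.001,0.09,0,0,-0.9],[0.1,0.0025,-0.001,0.09,0,0,-0.9],[0.1,0.0025,-0.001,0.09,0,0,-0.9]]]'

```text
t: 10.25
eef_pos: [0.6173, -0.0922, 0.0323]
orientation: [0.999, 0.032, 0.001, -0.0]
wrist_force: [-1.4, 2.5, 6.6]
gripper_width: 0.0244
finger_force: 60.6
```

Request:
drive_tool --series '[[[0.1,0,0,-0.02,0,0,0],[0.1,0,0,-0.06,0,0,0],[0.1,0,0,-0.12,0,0,0],[0.1,0,0,-0.13,0,0,0]]]'

```text
t: 10.75
eef_pos: [0.6185, -0.0931, 0.1665]
orientation: [0.999, 0.031, 0.004, 0.0]
wrist_force: [0.4, -1.3, -5.2]
gripper_width: 0.0248
finger_force: 60.1
```

Run:
```python
from h import *
im,d,p=wlook(["iron_mid"])
target(480.5,255,155,60.8)
```

```text
iron_mid 0.83 [277. 272.  61. 153.] ztop 171.5 top [617.  -93.2  69.2  25.9   4. ] mean [621.9 -93.  170.6] 7525
-> (480.5, 255, 155, 60.8) shift [-0.1141 -0.3556  0.0071] turn [-0.  -0.2 32.8] rows~ 6.0
```

Request:
drive_tool --series '[[[0.1,-0.019,-0.059,0,0,0,6],[0.1,-0.038,-0.118,0,0,0,12],[0.1,-0.057,-0.177,0,0,0,18],[0.1,-0.076,-0.236,0,0,0,24],[0.1,-0.095,-0.295,0,0,0,29],[0.1,-0.113,-0.355,0,0,0,33],[0.1,-0.113,-0.355,0.0,0,0,33],[0.1,-0.113,-0.355,0.05,0,0,33]]]'

```text
t: 11.85
eef_pos: [0.4823, 0.2561, 0.1117]
orientation: [0.968, -0.253, 0.002, -0.002]
wrist_force: [0.8, -0.6, -6.0]
gripper_width: 0.0246
finger_force: 60.6
```

Run:
```python
from h import *
im,d,p=wlook(["iron_mid","scale_mid"])
target(481,254.7,61,60.8)
```

```text
iron_mid 0.61 [279. 274.  62. 153.] ztop 116.7 top [480.9 256.6  69.3  25.8 -29. ] mean [485.  254.4 115.8] 7497
scale_mid 0.9 [282. 175.  38.  47.] ztop 30.5 top [509.6 238.7  28.7  25.  -28.5] mean [510.  238.4  29.5] 1614
scale_mid 0.82 [502. 261.  67.  95.] ztop 9.0 top [328.4  93.   94.4  28.1 -49.2] mean [330.4  93.3   8. ] 1757
-> (481, 254.7, 61, 60.8) shift [ 0.0013 -0.0035  0.0462] turn [ 0.4  0.2 -0.2] rows~ 0.7
```

Request:
drive_tool --series '[[[0.1,0.0005,0.001,0.03,0,0,0],[0.1,0.0005,0.001,0.04,0,0,0],[0.1,0.0005,0.001,0.044,0,0,0],[0.1,0.0005,0.001,0.044,0,0,0]]]'

```text
t: 12.5
eef_pos: [0.4813, 0.2537, 0.0673]
orientation: [0.967, -0.254, 0.0, -0.0]
wrist_force: [-0.1, -0.1, -4.6]
gripper_width: 0.0246
finger_force: 60.7
```

Run:
```python
from h import *
im,d,p=wlook(["iron_mid","scale_mid"]); print(bot.get_obs()['wrist_force'])
target(481,254.7,61,60.8)
```

```text
iron_mid 0.58 [278. 275.  62. 151.] ztop 72.3 top [479.8 254.2  69.4  25.8 -29. ] mean [484.1 252.   71.5] 7450
scale_mid 0.97 [525. 282.  71. 107.] ztop 9.0 top [328.2  92.9  95.1  28.2 -50.1] mean [330.5  93.6   8. ] 1948
scale_mid 0.69 [277. 179.  48.  35.] ztop 30.4 top [514.9 235.7  25.1  16.8  62.9] mean [515.2 235.7  29.5] 1473
[ 0.32447694 -0.23425839 -5.54507547]
-> (481, 254.7, 61, 60.8) shift [-0.0007 -0.0005  0.0064] turn [-0.1 -0.  -0.2] rows~ 0.1
```

Request:
drive_tool --series '[[[0.1,0.0,0,0.004,0,0,0],[0.1,0,0,0.006,0,0,0],[0.1,0,0,0.006,0,0,0],[0.1,0,0,0.006,0,0,0]]]'

```text
t: 13.15
eef_pos: [0.4808, 0.2535, 0.0604]
orientation: [0.967, -0.253, -0.0, 0.0]
wrist_force: [-0.3, 0.5, -4.7]
gripper_width: 0.0245
finger_force: 61.0
```

Run:
```python
from h import *
im,d,p=wlook(["iron_mid","scale_mid"]); print(bot.get_obs()['wrist_force'])
```

```text
iron_mid 0.8 [278. 273.  61. 149.] ztop 65.5 top [479.5 254.   68.8  25.8 -29.3] mean [483.6 251.9  64.6] 7404
scale_mid 0.95 [526. 285.  69. 102.] ztop 8.9 top [328.4  93.3  95.   27.8 -49.5] mean [330.2  94.8   7.9] 1910
scale_mid 0.75 [278. 182.  53.  38.] ztop 30.5 top [514.6 235.7  25.6  17.6  61.9] mean [515.7 235.3  29.5] 1531
[-0.22066072 -0.05943799 -4.14053375]
```

Request:
drive_tool --series '[[[0.1,0.0,0,0.0008,0,0,0],[0.1,0,0,0.0008,0,0,0],[0.45,0,0,0.0008,0,0,0],[0.6,0,0,0,0,0,0],[0.6,0,0,-0.01,0,0,0],[0.6,0,0,-0.04,0,0,0],[0.6,0,0,-0.08,0,0,0],[0.6,0,0,-0.1,0,0,0]]]'

```text
t: 14.3
eef_pos: [0.4818, 0.2541, 0.1635]
orientation: [0.967, -0.253, 0.001, -0.001]
wrist_force: [-0.4, 0.5, -0.7]
gripper_width: 0.0514
finger_force: 0.0
```

Run:
```python
from h import *
im,d,p=wlook(["iron_mid","scale_mid"])
target(488,-226.5,130,69)
```

```text
iron_mid 0.97 [281. 212.  36.  96.] ztop 65.6 top [479.9 254.1  68.3  25.8 -28.5] mean [481.3 253.2  64.6] 2979
scale_mid 0.73 [476. 242.  57.  84.] ztop 9.1 top [328.3  93.2  95.4  27.9 -50.5] mean [329.9  93.4   8.1] 1530
scale_mid 0.61 [279. 154.  32.  21.] ztop 30.6 top [515.4 235.1  23.6  12.6  60.7] mean [515.6 235.1  29.6] 453
-> (488, -226.5, 130, 69) shift [0.2412 0.4158 0.0312] turn [-0.1 -0.1 -8.4] rows~ 7.7
```

The iron bar is on. Next is the pressing plate.

Request:
drive_tool --series '[[[0.6,0.03,0.052,0,0,0,-1],[0.6,0.06,0.104,0,0,0,-2],[0.6,0.09,0.156,0,0,0,-3],[0.6,0.12,0.208,0,0,0,-4],[0.6,0.15,0.26,0,0,0,-5],[0.6,0.18,0.312,0,0,0,-6],[0.6,0.21,0.364,0.01,0,0,-7],[0.6,0.24,0.415,0.02,0,0,-8.4]]]'

```text
t: 15.45
eef_pos: [0.4859, -0.2275, 0.1396]
orientation: [0.983, -0.181, -0.0, -0.0]
wrist_force: [1.3, 0.1, 0.0]
gripper_width: 0.0511
finger_force: 0.0
```

Request:
drive_tool --series '[[[0.6,0,0,0.03,0,0,0],[0.6,0,0,0.03,0,0,0]]]'

```text
t: 15.7
eef_pos: [0.4844, -0.2254, 0.1078]
orientation: [0.983, -0.182, -0.003, -0.0]
wrist_force: [0.2, 0.7, 1.1]
gripper_width: 0.0516
finger_force: 0.0
```

Run:
```python
from h import *
im,d,p=wlook(["caul_mid"])
target(487.5,-226.5,35,68.8)
```

```text
caul_mid 0.82 [278. 205. 163. 162.] ztop 41.3 top [ 487.  -226.4   59.6   20.2  -22. ] mean [ 488.8 -226.8   41.3] 2712
-> (487.5, -226.5, 35, 68.8) shift [0.0016 0.001  0.0754] turn [0.  0.1 0.3] rows~ 1.2
```

Request:
drive_tool --series '[[[0.6,0.001,0.001,0.04,0,0,1],[0.6,0.001,0.001,0.065,0,0,1],[0.6,0.001,0.001,0.073,0,0,1],[0.3,0.001,0.001,0.073,0,0,1],[0.05,0.001,0.001,0.073,0,0,1],[0.05,0.001,0.001,0.073,0,0,1],[0.05,0.001,0.001,0.073,0,0,1],[0.05,0.001,0.001,0.073,0,0,1]]]'

```text
t: 16.8
eef_pos: [0.4882, -0.2273, 0.039]
orientation: [0.982, -0.19, 0.001, -0.0]
wrist_force: [-1.8, 1.2, 7.3]
gripper_width: 0.0189
finger_force: 60.0
```

Request:
drive_tool --series '[[[0.05,0,0,-0.02,0,0,0],[0.05,0,0,-0.06,0,0,0],[0.05,0,0,-0.11,0,0,0],[0.05,0,0,-0.13,0,0,0]]]'

```text
t: 17.3
eef_pos: [0.4883, -0.2277, 0.1711]
orientation: [0.982, -0.191, 0.002, 0.0]
wrist_force: [1.2, 0.3, -2.4]
gripper_width: 0.0187
finger_force: 58.9
```

Run:
```python
from h import *
im,d,p=wlook(["caul_mid"],save='w5')
target(594.5,191.2,165,60.8)
```

```text
caul_mid 0.88 [280. 247. 225. 207.] ztop 173.6 top [ 487.2 -227.3   59.8   19.9  -21.2] mean [ 490.8 -228.8  173.4] 4839
-> (594.5, 191.2, 165, 60.8) shift [-0.0584 -0.4281  0.0056] turn [-0.1 -0.3  7.2] rows~ 6.9
```

View pics/w5.png

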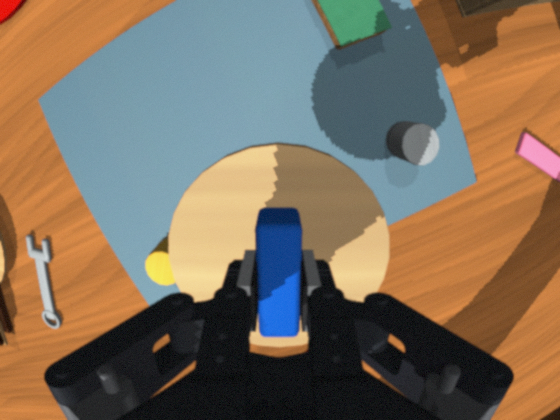

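The plate is held squarely: the bar runs (280,210) to (280,335) and the disc is clear.

Request:
drive_tool --series '[[[0.05,-0.008,-0.06,0,0,0,1],[0.05,-0.016,-0.12,0,0,0,2],[0.05,-0.024,-0.18,0,0,0,4],[0.05,-0.032,-0.24,0,0,0,5],[0.05,-0.04,-0.3,0,0,0,6],[0.05,-0.048,-0.36,0,0,0,7],[0.05,-0.057,-0.42,0,0,0,8],[0.05,-0.058,-0.428,0.05,0,0,8]]]'

```text
t: 18.4
eef_pos: [0.595, 0.1989, 0.1188]
orientation: [0.967, -0.255, 0.002, -0.003]
wrist_force: [0.2, -0.8, -3.0]
gripper_width: 0.0189
finger_force: 59.1
```

Request:
drive_tool --series '[[[0.05,0,0,0.03,0,0,0],[0.05,0,0,0.04,0,0,0],[0.05,0,0,0.04,0,0,0]]]'

```text
t: 18.77
eef_pos: [0.593, 0.1911, 0.0769]
orientation: [0.966, -0.259, -0.001, 0.0]
wrist_force: [1.1, -0.5, -0.9]
gripper_width: 0.0188
finger_force: 59.0
```

Run:
```python
from h import *
im,d,p=wlook(["caul_mid","bat"])
target(594.5,191.2,58,60.8)
```

```text
caul_mid 0.84 [278. 244. 222. 206.] ztop 79.4 top [595.3 197.3  59.4  33.  -29.8] mean [595.4 189.7  79.2] 4871
bat 0.9 [277. 231. 237. 248.] ztop 20.7 top [600.8 196.1 153.1 131.9 -74. ] mean [636.7 169.2  19.7] 8368
blade [594.5 190.6] R 74.8 th -31.6 hand y [-24.   10.9  17.8] end -103.5 w 42.1 PCA [  0.525   0.851 510.359 242.354] z 19.7
-> (594.5, 191.2, 58, 60.8) shift [0.0004 0.0003 0.021 ] turn [-0.1 -0.1 -0.8] rows~ 0.3
```

Request:
drive_tool --series '[[[0.05,0.0005,0,0.01,0,0,0],[0.05,0.0005,0,0.016,0,0,0],[0.05,0.0005,0,0.018,0,0,0],[0.05,0.0005,0,0.018,0,0,0]]]'

```text
t: 19.42
eef_pos: [0.5937, 0.1913, 0.0593]
orientation: [0.966, -0.258, -0.0, 0.0]
wrist_force: [1.3, -0.5, -0.8]
gripper_width: 0.0185
finger_force: 59.0
```

Run:
```python
from h import *
o=bot.get_obs();im,d,p=wlook(["caul_mid","bat"]); print(o['eef_pos'],o['wrist_force'])
```

```text
caul_mid 0.86 [277. 244. 220. 206.] ztop 61.7 top [595.8 197.5  59.8  32.9 -29.8] mean [596.  189.9  61.5] 4877
bat 0.73 [278. 232. 262. 253.] ztop 20.6 top [595.9 189.9 144.8 143.7  16.7] mean [626.8 173.4  19.7] 11281
index -1 is out of bounds for axis 0 with size 0
[0.5936772  0.19129516 0.05925187] [ 1.27272657 -0.45058469 -0.76614979]h.py:38: RuntimeWarning: Mean of empty slice.
  hc=H.mean(0); a=c-hc; a/=np.hypot(*a); n=np.array([-a[1],a[0]])
  ret = um.true_divide(
```

Gap of about 1 mm left. I lower the plate, release it and rise.

Request:
drive_tool --series '[[[0.05,0.0,0,0.001,0,0,0],[0.05,0,0,0.0015,0,0,0],[0.4,0,0,0.001,0,0,0],[0.6,0,0,0.0,0,0,0],[0.6,0,0,-0.01,0,0,0],[0.6,0,0,-0.04,0,0,0],[0.6,0,0,-0.09,0,0,0],[0.6,0,0,-0.12,0,0,0]]]'

```text
t: 20.58
eef_pos: [0.5947, 0.1915, 0.1831]
orientation: [0.966, -0.259, 0.001, -0.001]
wrist_force: [-0.2, 0.1, -0.3]
gripper_width: 0.0513
finger_force: 0.0
```

Run:
```python
from h import *
im,d,p=wlook(["caul_mid","bat"],save='w6')
target(472.5,-107.5,150,-29.2); target(472.5,-107.5,150,60.8)
print(bot.get_obs()['q'])
```

```text
caul_mid 0.97 [280. 193. 135. 130.] ztop 59.2 top [592.6 192.2  59.5  20.  -29.3] mean [593.6 191.4  59.3] 1744
bat 0.79 [280. 220. 161. 219.] ztop 20.6 top [585.1 191.9 164.7 147.7   2.9] mean [601.1 188.2  19.6] 5810
blade [593.4 192. ] R 74.6 th -31.1 hand y [-28.3  12.2  21.2] end -158.0 w 51.1 PCA [9.68000e-01 2.49000e-01 4.92367e+02 2.52826e+02] z 19.6
-> (472.5, -107.5, 150, -29.2) shift [0.0433 0.3204 0.0312] turn [-0.3  0.  89.2] rows~ 8.3
-> (472.5, -107.5, 150, 60.8) shift [0.0433 0.3204 0.0312] turn [-0.2 -0.1 -0.8] rows~ 5.2
[-0.54614711  0.31986271  0.20256801  1.6231468  -0.06828765  1.20110798
 -2.422926  ]
```

View pics/w6.png

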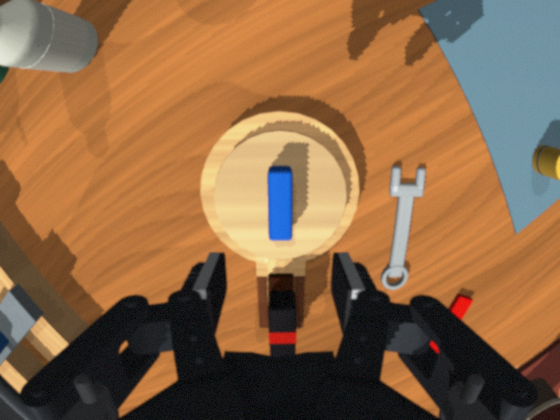

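The plate is centred, with its bar at (280,205) in line with the iron bar. Next is the brass weight. I turn by -90° because joint 7 is near its lower limit, so the jaws will close along the bat's axis.

Request:
drive_tool --series '[[[0.75,0.005,0.04,-0.01,0,0,-10.5],[0.75,0.01,0.08,-0.01,0,0,-21],[0.75,0.016,0.12,-0.01,0,0,-31.5],[0.75,0.022,0.16,-0.01,0,0,-42],[0.75,0.028,0.2,-0.01,0,0,-52.5],[0.75,0.033,0.24,-0.01,0,0,-63],[0.75,0.038,0.28,-0.01,0,0,-73.5],[0.75,0.043,0.32,0.0,0,0,-84]]]'

```text
t: 21.72
eef_pos: [0.4706, -0.1086, 0.1793]
orientation: [0.889, 0.457, 0.0, 0.0]
wrist_force: [0.4, -0.2, -0.4]
gripper_width: 0.0638
finger_force: 0.0
```

Request:
drive_tool --series '[[[0.75,0,0,0.03,0,0,-6.8],[0.75,0,0,0.06,0,0,-6.8],[0.75,0,0,0.06,0,0,-6.8]]]'

```text
t: 22.1
eef_pos: [0.4691, -0.1072, 0.1173]
orientation: [0.862, 0.506, -0.002, -0.001]
wrist_force: [0.4, -0.0, 0.6]
gripper_width: 0.0642
finger_force: 0.0
```

Run:
```python
from h import *
im,d,p=wlook(["brass_mid"],save='w7')
print(bot.get_obs()['q'])
target(472,-107.7,30,150.8)
```

```text
brass_mid 0.56 [280. 215.  56.  70.] ztop 47.3 top [ 471.6 -105.9   35.5   33.4   59.6] mean [ 472.1 -104.8   46.5] 2157
[-0.13013566  0.10236454  0.2777161   2.02346844 -0.03268624  1.02047253
 -0.34567838]
-> (472, -107.7, 30, 150.8) shift [0.0001 0.0009 0.0898] turn [-0.  0.  0.] rows~ 1.4
```

View pics/w7.png

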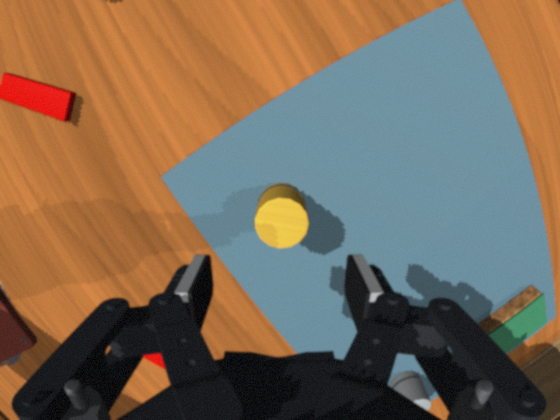

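Request:
drive_tool --series '[[[0.75,0.0005,0.001,0.05,0,0,0],[0.75,0.0005,0.001,0.08,0,0,0],[0.75,0.0005,0.001,0.088,0,0,0],[0.4,0.0005,0.001,0.088,0,0,0],[0.2,0.0005,0.001,0.088,0,0,0],[0.2,0.0005,0.001,0.088,0,0,0],[0.2,0.0005,0.001,0.088,0,0,0],[0.2,0.0005,0.001,0.088,0,0,0]]]'

```text
t: 23.2
eef_pos: [0.4734, -0.1074, 0.0332]
orientation: [0.862, 0.506, 0.001, 0.0]
wrist_force: [-2.4, 1.0, 5.5]
gripper_width: 0.0343
finger_force: 59.5
```

Request:
drive_tool --series '[[[0.2,0,0,-0.02,0,0,0],[0.2,0,0,-0.07,0,0,0],[0.2,0,0,-0.13,0,0,0],[0.2,0,0,-0.15,0,0,0],[0.2,0,0,-0.15,0,0,0]]]'

```text
t: 23.82
eef_pos: [0.4734, -0.1076, 0.1836]
orientation: [0.862, 0.506, 0.002, 0.001]
wrist_force: [-0.3, 0.2, -4.7]
gripper_width: 0.0344
finger_force: 61.2
```

Run:
```python
from h import *
im,d,p=wlook(["brass_mid"])
c=np.array([593.5,191.5]); n=np.array([.488,.873])
print(c+36*n,c-36*n)
target(*(c+36*n),150,150.8)
```

```text
brass_mid 0.87 [278. 274.  88. 109.] ztop 197.5 top [ 473.7 -107.3   36.1   34.3   58.3] mean [ 474.4 -105.4  196.8] 4866
[611.068 222.928] [575.932 160.072]
-> (np.float64(611.068), np.float64(222.928), 150, 150.8) shift [ 0.3563 -0.0392  0.0307] turn [-0.  0.  0.] rows~ 5.8
```

Request:
drive_tool --series '[[[0.2,0.055,-0.006,0,0,0,0],[0.2,0.11,-0.012,0,0,0,0],[0.2,0.165,-0.018,0,0,0,0],[0.2,0.22,-0.024,0,0,0,0],[0.2,0.275,-0.03,0,0,0,0],[0.2,0.33,-0.036,0,0,0,0],[0.2,0.356,-0.039,0.03,0,0,0],[0.2,0.356,-0.039,0.07,0,0,0]]]'

```text
t: 24.92
eef_pos: [0.6113, 0.2257, 0.1088]
orientation: [0.861, 0.508, -0.0, -0.001]
wrist_force: [0.4, -0.5, -4.7]
gripper_width: 0.0348
finger_force: 61.2
```

Request:
drive_tool --series '[[[0.2,0,0,0.02,0,0,0],[0.2,0,0,0.02,0,0,0],[0.2,0,0,0.02,0,0,0]]]'

```text
t: 25.3
eef_pos: [0.6126, 0.2222, 0.0928]
orientation: [0.863, 0.506, 0.001, 0.0]
wrist_force: [-0.4, -0.3, -3.8]
gripper_width: 0.0344
finger_force: 61.0
```

Run:
```python
from h import *
im,d,p=wlook(["brass_mid","caul_mid"],save='w8')
target(611,223,64,150.8)
```

```text
brass_mid 0.7 [278. 274.  83. 111.] ztop 106.6 top [612.9 222.8  35.7  34.1  59. ] mean [613.7 224.4 105.9] 4830
caul_mid 0.77 [274. 271. 174. 160.] ztop 32.4 top [595.2 192.7 119.3 113.2 -86. ] mean [600.  209.2  31.5] 8612
-> (611, 223, 64, 150.8) shift [-0.0005 -0.0017  0.0292] turn [ 0.1 -0.1  0. ] rows~ 0.5
```

View pics/w8.png

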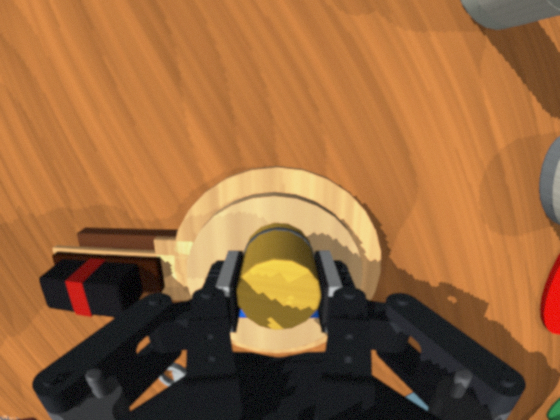

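The brass is over the plate beside the bar, 37 mm left of centre. There is about 29 mm to go.

Request:
drive_tool --series '[[[0.2,0,-0.0015,0.015,0,0,0],[0.2,0,-0.0015,0.023,0,0,0],[0.2,0,-0.0015,0.027,0,0,0],[0.2,0,-0.0015,0.0275,0,0,0],[0.2,0,-0.0015,0.0275,0,0,0]]]'

```text
t: 26.08
eef_pos: [0.6106, 0.2232, 0.0641]
orientation: [0.862, 0.506, 0.0, 0.0]
wrist_force: [-0.4, 0.3, -4.2]
gripper_width: 0.0347
finger_force: 61.3
```

Run:
```python
from h import *
o=bot.get_obs();im,d,p=wlook(["brass_mid","caul_mid"]); print(o['eef_pos'],o['wrist_force'])
```

```text
brass_mid 0.84 [280. 275.  83. 111.] ztop 77.8 top [611.  223.6  35.9  34.2  58.3] mean [611.7 225.4  77.1] 4849
brass_mid 0.73 [278. 279. 201. 154.] ztop 59.7 top [593.2 191.8  49.   21.2 -28.9] mean [593.2 191.7  59.3] 2109
brass_mid 0.38 [ 92. 286. 115.  39.] ztop 29.9 top [483.7 258.6  94.4  19.  -29.5] mean [500.3 254.8  28.7] 913
caul_mid 0.74 [277. 280. 199. 153.] ztop 59.7 top [599.  207.8  60.6  48.3  68.5] mean [593.1 191.7  59.4] 2064
[0.61064241 0.22319394 0.06405843] [-0.43865711  0.33349874 -4.22598276]
```

Request:
drive_tool --series '[[[0.2,0,0,0.001,0,0,0],[0.2,0,0,0.001,0,0,0],[0.5,0,0,0.001,0,0,0],[0.75,0,0,0,0,0,0],[0.75,0,0,-0.01,0,0,0],[0.75,0,0,-0.04,0,0,0],[0.75,0,0,-0.09,0,0,0],[0.75,0,0,-0.12,0,0,0]]]'

```text
t: 27.22
eef_pos: [0.6114, 0.2234, 0.1877]
orientation: [0.862, 0.506, 0.002, 0.0]
wrist_force: [0.7, 0.3, -0.0]
gripper_width: 0.0643
finger_force: 0.0
```

Run:
```python
from h import *
im,d,p=wlook(["brass_mid"])
target(493.5,-355.8,150,150.8)
```

```text
brass_mid 0.81 [278. 202.  43.  58.] ztop 77.3 top [611.8 223.9  34.3  33.3  59.6] mean [611.5 224.6  76.5] 1516
brass_mid 0.56 [140. 240.  77.  41.] ztop 65.2 top [479.7 254.5  69.7  27.8 -28.7] mean [482.2 254.4  64.3] 1777
-> (493.5, -355.8, 150, 150.8) shift [-0.5645  0.1784  0.0367] turn [ 0.3 -0.4  0. ] rows~ 9.5
```

Request:
drive_tool --series '[[[0.75,-0.058,0.018,0,0,0,0],[0.75,-0.116,0.036,0,0,0,0],[0.75,-0.174,0.055,0,0,0,0],[0.75,-0.232,0.073,0,0,0,0],[0.75,-0.29,0.091,0,0,0,0],[0.75,-0.348,0.11,0,0,0,0],[0.75,-0.406,0.128,0,0,0,0],[0.75,-0.464,0.146,0,0,0,0]]]'

```text
t: 28.32
eef_pos: [0.5112, -0.2549, 0.1841]
orientation: [0.862, 0.506, 0.0, 0.0]
wrist_force: [-0.1, 0.2, -0.4]
gripper_width: 0.0639
finger_force: 0.0
```

Request:
drive_tool --series '[[[0.75,-0.05,0.016,0.02,0,0,0],[0.75,-0.1,0.032,0.04,0,0,0],[0.75,-0.1,0.032,0.07,0,0,0],[0.75,-0.1,0.032,0.07,0,0,0]]]'

```text
t: 28.82
eef_pos: [0.4895, -0.3553, 0.1117]
orientation: [0.863, 0.506, -0.001, -0.002]
wrist_force: [0.1, 0.2, -0.3]
gripper_width: 0.0638
finger_force: 0.0
```

Run:
```python
from h import *
im,d,p=wlook(["steel_mid"],save='w9')
target(493.5,-355.8,31,150.8)
```

```text
steel_mid 0.62 [285. 222.  54.  67.] ztop 47.3 top [ 492.8 -355.5   35.    34.    79.9] mean [ 493.2 -355.    46.5] 2229
-> (493.5, -355.8, 31, 150.8) shift [0.0005 0.0019 0.0835] turn [-0.  -0.   0.1] rows~ 1.3
```

View pics/w9.png

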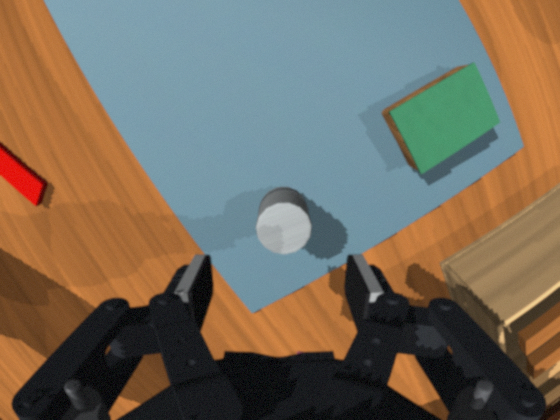

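The steel weight is at (285,222), almost centred between the jaws, and the way down is clear.

Request:
drive_tool --series '[[[0.75,0.0005,0.0015,0.05,0,0,0],[0.75,0.0005,0.0015,0.075,0,0,0],[0.75,0.0005,0.0015,0.083,0,0,0],[0.4,0.0005,0.0015,0.083,0,0,0],[0.2,0.0005,0.0015,0.083,0,0,0],[0.2,0.0005,0.0015,0.083,0,0,0],[0.2,0.0005,0.0015,0.083,0,0,0],[0.2,0.0005,0.0015,0.083,0,0,0]]]'

```text
t: 29.92
eef_pos: [0.4938, -0.3568, 0.0329]
orientation: [0.862, 0.506, 0.001, 0.001]
wrist_force: [-0.9, 1.7, 7.2]
gripper_width: 0.0343
finger_force: 60.0
```

Request:
drive_tool --series '[[[0.2,0,0,-0.02,0,0,0],[0.2,0,0,-0.07,0,0,0],[0.2,0,0,-0.13,0,0,0],[0.2,0,0,-0.16,0,0,0],[0.2,0,0,-0.16,0,0,0]]]'

```text
t: 30.55
eef_pos: [0.4937, -0.3574, 0.1949]
orientation: [0.862, 0.506, 0.002, 0.002]
wrist_force: [-0.1, -0.8, -3.1]
gripper_width: 0.0342
finger_force: 60.4
```

Run:
```python
from h import *
im,d,p=wlook(["steel_mid"])
target(576,160,160,150.8)
```

```text
steel_mid 0.6 [277. 278.  87. 110.] ztop 209.0 top [ 493.8 -357.1   35.6   34.4   63.9] mean [ 494.5 -355.6  208.3] 4858
-> (576, 160, 160, 150.8) shift [ 0.4915 -0.1783  0.0309] turn [-0. -0.  0.] rows~ 8.4
```

Request:
drive_tool --series '[[[0.2,0.058,-0.021,0,0,0,0],[0.2,0.116,-0.042,0,0,0,0],[0.2,0.174,-0.063,0,0,0,0],[0.2,0.232,-0.084,0,0,0,0],[0.2,0.29,-0.105,0,0,0,0],[0.2,0.348,-0.126,0,0,0,0],[0.2,0.406,-0.147,0,0,0,0],[0.2,0.46,-0.168,0,0,0,0]]]'

```text
t: 31.65
eef_pos: [0.5691, 0.1291, 0.189]
orientation: [0.862, 0.507, -0.001, -0.0]
wrist_force: [2.0, -0.2, -2.9]
gripper_width: 0.0348
finger_force: 60.8
```

Request:
drive_tool --series '[[[0.2,0.031,-0.01,0.03,0,0,0],[0.2,0.031,-0.01,0.07,0,0,0],[0.2,0.031,-0.01,0.095,0,0,0],[0.2,0.031,-0.01,0.095,0,0,0]]]'

```text
t: 32.15
eef_pos: [0.5737, 0.1583, 0.0922]
orientation: [0.862, 0.506, -0.004, -0.001]
wrist_force: [-0.1, 0.2, -3.0]
gripper_width: 0.0341
finger_force: 60.8
```

Run:
```python
from h import *
im,d,p=wlook(["steel_mid","caul_mid","brass_mid"],save='w10')
target(576,160,64,150.8)
```

```text
steel_mid 0.66 [278. 278.  82. 106.] ztop 106.4 top [573.9 158.5  35.6  34.3  63.6] mean [574.6 160.  105.6] 4821
caul_mid 0.79 [277. 160. 198. 180.] ztop 59.6 top [588.5 185.7  59.8  35.7 -29.3] mean [592.6 192.8  59.3] 4404
brass_mid 0.73 [279. 108.  80.  84.] ztop 77.6 top [610.5 223.5  34.2  33.8 -80.9] mean [610.6 223.4  76.6] 4772
brass_mid 0.73 [279. 162. 199. 182.] ztop 59.6 top [587.5 184.   59.8  39.8 -29.3] mean [592.7 192.8  59.3] 4394
-> (576, 160, 64, 150.8) shift [ 0.0001 -0.0014  0.0331] turn [ 0.1 -0.1  0. ] rows~ 0.5
```

View pics/w10.png

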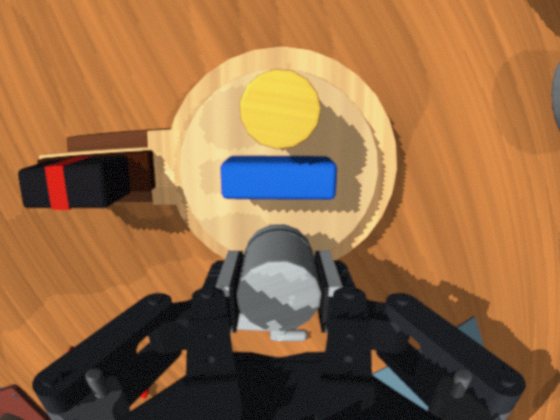

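The brass is at (280,108) beside the bar, and the steel is held above the other side.

Request:
drive_tool --series '[[[0.2,0,-0.001,0.015,0,0,0],[0.2,0,-0.001,0.022,0,0,0],[0.2,0,-0.001,0.026,0,0,0],[0.2,0,-0.001,0.027,0,0,0],[0.2,0,-0.001,0.027,0,0,0]]]'

```text
t: 32.98
eef_pos: [0.5757, 0.1596, 0.0691]
orientation: [0.862, 0.506, 0.0, 0.0]
wrist_force: [0.1, 0.5, -3.1]
gripper_width: 0.0342
finger_force: 60.8
```

Run:
```python
from h import *
o=bot.get_obs();im,d,p=wlook(["steel_mid","caul_mid"]); print(o['eef_pos'],o['wrist_force'],bot.get_obs()['eef_pos'])
```

```text
steel_mid 0.93 [280. 278.  82. 107.] ztop 83.3 top [576.  159.9  36.1  34.4  58.8] mean [576.5 161.4  82.5] 4837
caul_mid 0.96 [276. 166. 220. 191.] ztop 59.7 top [587.7 184.1  60.1  39.6 -29. ] mean [592.5 193.2  59.3] 5730
[0.57570659 0.15964481 0.06909824] [ 0.05706474  0.45001343 -3.12345223] [0.57576993 0.15968446 0.06927384]
```

Request:
drive_tool --series '[[[0.2,0,0,0.004,0,0,0],[0.2,0,0,0.0055,0,0,0],[0.2,0,0,0.0062,0,0,0],[0.2,0,0,0.0062,0,0,0],[0.5,0,0,0.006,0,0,0],[0.75,0,0,0.005,0,0,0],[0.75,0,0,-0.01,0,0,0],[0.75,0,0,-0.04,0,0,0]]]'

```text
t: 34.12
eef_pos: [0.575, 0.1595, 0.1094]
orientation: [0.862, 0.506, -0.001, -0.0]
wrist_force: [0.4, 0.3, 0.3]
gripper_width: 0.0641
finger_force: 0.0
```

Request:
drive_tool --series '[[[0.75,0,0,-0.05,0,0,0],[0.75,-0.06,0,-0.08,0,0,0],[0.75,-0.12,0,-0.08,0,0,0],[0.75,-0.12,0,-0.08,0,0,0]]]'

```text
t: 34.62
eef_pos: [0.5162, 0.0502, 0.191]
orientation: [0.864, 0.504, 0.001, 0.001]
wrist_force: [-0.2, 1.0, 0.2]
gripper_width: 0.0639
finger_force: 0.0
```

Run:
```python
from h import *
wlook(["steel_mid","caul_mid","brass_mid","iron_mid"],save='w11')
print('wrench/block'); 
for n in("top",): look(n,["block_mid","wrench_grip"])
```

```text
steel_mid 0.69 [274.  50.  47.  50.] ztop 77.7 top [574.7 158.5  33.1  32.8  54.9] mean [574.7 158.4  76.7] 1589
caul_mid 0.95 [274.  41. 136.  82.] ztop 59.9 top [591.1 190.4  59.9  16.8 -29.7] mean [590.9 190.   59.5] 1402
iron_mid 0.59 [129.  25.  84.  43.] ztop 65.7 top [480.  253.4  68.   25.7 -29.7] mean [481.4 251.8  64.6] 1864
wrench/block
top block_mid 0.75 [383. 148.  25.  28.] ztop 33.0 top [ 630.7 -348.6   74.3   49.9    0.7] mean [ 630.7 -348.7   30. ] all [ 630.6 -348.7   75.8   51.2    3.2] 423
```

View pics/w11.png

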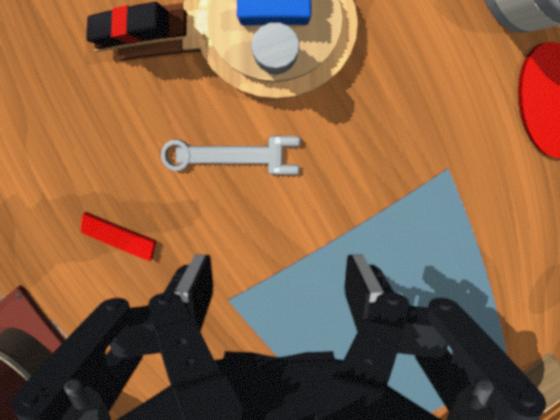

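The steel stands at (274,48) beside the bar, the iron is on the scale, and the wrench and cork block have not moved. I hand the job in.

```bash
python3 -c "
from workcell import bot
print(bot.sign_off())"
```

```text
the job is handed in; nothing more can be done
None
```

The job is handed in after about 35 s of robot time: by the last camera checks the scale, iron bar, plate, brass and steel were all in place within tolerance and the wrench and block had not moved; sign-off returned no verdict.

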